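# Log a label roll in at the tag reader

## Robot

A 7-joint arm with a two-finger parallel gripper is mounted at the origin on the work surface; the furniture and walls round the work are solid. World frame = base frame: x ahead of the robot, y to its left, z up, the work surface at z = 0. Lengths are in m, angles in degrees, forces in N, time in s.
With the tool pointing down it reaches from about 0.425 to 0.875 m from the base axis. Payload 4.7 kg.
Tool frame: the origin (TCP) lies on the centre line of the jaws, within the pads' length; the fingertips stand 14 mm ahead of it and the grasp point (between the pads) lies 5 mm behind it; z points along the fingers, y is the line along which they close (so a half turn about z gives the same grasp; the last joint's range is limited). The gripper opens to 87 mm and grips with 3 to 60 N. Pads are 19 mm wide; open, the fingers measure 117 mm over their backs; the gripper's body (75 mm by 190 mm) begins 51 mm behind the grasp point.
Start: joints at [-72.588, 18.392, -4.016, 83.108, 1.295, 78.541, -3.26], TCP at [0.186, 0.623, 0.237] pointing down, gripper open.
Joint ranges: [-163.93, 163.93], [-17.29, 119.83], [-79.2, 71.16], [3.27, 140.29], [-89.18, 269.18], [5.43, 117.66], [-154.24, 154.24]. Speed limits (degrees/s): [147.25, 147.25, 180, 180, 180, 180, 180].

## Interface

Orientations are given as [roll, pitch, yaw] about the fixed x, y, z axes, in that order (R = Rz(yaw) Ry(pitch) Rx(roll)).
In Python, from cell import env gives the robot as it stands.
- The arm moves only by the tool jog_arm, never from a script. Its argument "motion" is a list that holds one entry, the list of rows, each a list of 7 numbers: the shift along the tool's x, y, z in units of 0.1 m (1.0 is 0.1 m), then the turn, a rotation vector about the tool's x, y, z in units of 180 degrees (1.0 is 180 degrees), then the closure, from 0 (fully open) to 1 (shut). A call has 1 to 5 rows; each row is the pose to reach, as a shift and turn from the pose commanded when the call began, along the tool's axes at that moment, turning the shorter way round; what a row does not reach only later rows make up. A row lasts 1/10 s, in which the tool goes at most 50 mm and 8.59 degrees, less where a joint would pass 70% of its speed; a pose out of reach is approached as far as the arm can. A call with a number of a shift or a turn outside -1 to 1 is refused whole. A call with a gripper value outside its range is refused whole. The fingers move at their own pace and stop on an object; "grip_force" is the grip in N (left out, the last holds). Time passes only in rows, so rows that repeat a pose let the fingers close. It gives the time, the measured TCP pose, the force, the opening and the grip force at its end, in the units of the state.
- env.get_obs(): the state, without advancing time (a new reading comes with each control period).
- env.read_camera(name): name is "side" or "top"; returns (picture, depth): 480x640x3 uint8, red, green, blue; 480x640 float32, m along the optical axis (not along the pixel's ray), 0 where there is no reading.
- env.camera_info(name): a dict with "camera_matrix" (3x3 intrinsics, pixels), "k1" (the pictures are not rectified: a ray, as slopes to the right and down, at radius r is drawn at 1 + k1 r^2 times it, then the intrinsics apply), "origin" and "orientation" of the camera in the world. Camera axes: x right, y down, z forward; pixel columns grow to the right and rows downward; lengths in m; the calibration is good to about 2 mm. A picture is of the moment at which its call begins. camera_info takes no time and is no camera call.
- env.sign_off(): hands the job in; it is judged then, once.
The state is a dict: "time_s": time; "qpos": joint angles; "joint_velocities": joint speeds; "effort": joint torques, N m; "tool_pos": TCP position; "tool_rot": TCP orientation; "force": force on the tool from outside, world axes, zero at the start; "wrist_torque": the same for the moment, N m; "grip_width": finger opening in m; "grasp_force": force on a finger pad.
Only numpy, scipy, OpenCV 4.12 (cv2) and the standard library are available. Lean on these libraries where they do the work, as an engineer would, in place of code of your own. Each camera call takes 0.05 s, during which the arm holds its last target. There are 200 camera calls.

## Task

Log the white roll of tube labels in at the tag reader: lift it up off the storage post, leaving the blue roll below on the post, carry it flat to the reader and slide it level through the reader's front slot. Push it in against the spring-loaded stop, without forcing it, until the stop is fully back, and finish there: the program ends while the gripper still holds the roll in the slot with the stop pressed back. Do not disturb the slide box or the timer.

Things in the scene. Friction and masses are not known exactly. Their poses are not given: they have to be found in the camera images.
- label_roll: white roll of labels on a cardboard core, the part to log in: a flat ring, 95 mm outside, 76 mm bore (wall 9.5 mm), 30 mm high, about 80 g, lying level on the blue roll round the post. Origin: centre of its underside; z up along its axis. Pinch its wall from above, one finger in the bore, one outside: there are about 32 mm between bore and post.
- spare_roll: blue roll of labels of the same size under the white one, on the foot of the post; it stays there. Origin: centre of its underside, 10 mm above the worktop; its top face is at 40 mm.
- post_stand: fixed storage post: round grey foot, 112 mm diameter, 10 mm thick, with an upright steel post of 12 mm diameter in its centre; its top is 78 mm above the worktop. Origin: on the worktop under the post. Its place varies.
- reader: fixed tag reader: light grey desktop box, 96 mm deep with its bezel, 125 mm wide, 62 mm high, with a slot in a black bezel at its front. Origin: on the worktop under its middle line, 61 mm behind the bezel's front and 35 mm before the back. Its x axis points level from front to back, the way in which a roll is pushed in; y level across the slot, z up. Place and yaw vary.
- reader_slot (a point): centre of the slot's mouth in the bezel's front plane, 61 mm in front of the reader's origin, 32 mm above the worktop; axes as the reader's. Slot 97 mm wide, 32 mm high (floor at 16 mm, ceiling at 48 mm): 2 mm more than the roll both ways. The mouth flares by 5 mm on all sides over its first 6 mm. The fingers stay outside, with the rear of the roll.
- stop (a joint): how far the sprung stop is pressed back, m: 0 at rest, 0.012 fully back (hard end). The spring takes 3 N to start and 5 N at the end, a little more while it moves, and pushes the roll out again if let go. Over 60 N between roll and reader is forcing it.
- slide_box: small green box of slides, 33 x 85 x 24 mm, lying on the worktop, a bystander. Origin: centre of its underside.
- timer: white bench timer, 62 x 66 x 20 mm, lying on the worktop, a bystander. Origin: centre of its underside.
- stop_face (a point): centre of the flat orange face of the sprung stop inside the slot, 49 mm behind the bezel's front plane at rest, 61 mm fully back; 34 mm of the roll then still stand out and its centre is 13.5 mm behind the bezel's front plane.

How it is judged (in metres and radians):
On the way, in this order (a step that is already met when the one before it is completed fails the run):
1. the white roll has been lifted off the post in the gripper, the blue one has stayed (z of label_roll in the frame of post_stand above 0.08 m and contact force between the fingers and label_roll above 3 N and z of spare_roll in the frame of post_stand below 0.02 m), for 0.1 s.
2. the roll's nose is through the slot's mouth, level (x of label_roll in the frame of reader_slot between -0.03 and 0.02 m and y of label_roll in the frame of reader_slot between -0.006 and 0.006 m and z of label_roll in the frame of reader_slot between -0.02 and -0.01 m and angle between label_roll's own z axis and vertical below 0.1 rad), for 0.1 s.
At the end, for the whole second after the job is handed in: white roll gripped (over 8 N), still, level (0.06 rad) and centred (5 mm) in the slot, its centre at least 9 mm behind the bezel's front, the stop back at least 9 of 12 mm; blue roll on the post's foot; slide box and timer within 30 mm of their start (value of joint stop above 0.009 m and x of label_roll in the frame of reader_slot above 0.009 m and y of label_roll in the frame of reader_slot between -0.005 and 0.005 m and z of label_roll in the frame of reader_slot between -0.019 and -0.011 m and angle between label_roll's own z axis and vertical below 0.06 rad and linear speed of label_roll below 0.05 m/s and contact force between the fingers and label_roll above 8 N and horizontal distance between spare_roll and post_stand below 0.035 m and z of spare_roll in the frame of post_stand below 0.013 m and distance of each of slide_box, timer from where it was at the start of the episode below 0.03 m); the arm keeps its last pose, push and grip.
It fails at once if the roll is forced against the reader (over 60 N) (contact force between label_roll and reader above 60 N).
It fails at once if the blue roll is lifted from the foot of the post (z of spare_roll in the frame of post_stand above 0.04 m).
It fails at once if a bystander is pushed more than 30 mm away (distance of any of slide_box, timer from where it was at the start of the episode above 0.03 m).
It also fails if it takes over 45 s, if anything falls off the work surface, if the arm or the gripper's body presses on something with over 40 N, if the wrist force passes 120 N, or if a joint passes its speed limit or range.

## Working session

There is one attempt and no reset: what is moved stays moved. The work goes in short steps, Python scripts to look and compute and a tool call to move; the robot and the scene stay as the last step left them, time stands still between calls to the robot, and variables do not carry over. Pictures are saved under pics/ and viewed, at most 10 in all, crops included, and the job is handed in when it is done.

Besides the shell and the picture viewer there is one more tool, called after "Request:" as name(argument=value, ...), one argument or row to a line, values as JSON. jog_arm: Moves the arm, as the interface text tells. Shifts and turns lie within -1 to 1; 1 stands for 0.1 m of shift or 180 degrees of turn. Its arguments: {"type":"object","properties":{"motion":{"type":"array","items":{"type":"array","items":{"type":"array","items":{"type":"number"}}}},"grip_force":{"type":"number"}},"required":["motion"]}

```bash
mkdir -p pics; ls; cat > h.py <<'E'
import numpy as np, cv2
from cell import env
from scipy.spatial.transform import Rotation as R
def camT(n):
    i=env.camera_info(n); o=i["orientation"]
    o=np.array(o,float)
    Rm=o if o.shape==(3,3) else R.from_euler('xyz',o,degrees=True).as_matrix()
    return np.array(i["camera_matrix"]),i["k1"],np.array(i["origin"]),Rm
def cloud(n,d):
    K,k1,o,Rm=camT(n)
    v,u=np.mgrid[0:480,0:640]
    xd=(u-K[0,2])/K[0,0]; yd=(v-K[1,2])/K[1,1]
    x,y=xd.copy(),yd.copy()
    for _ in range(10):
        s=1+k1*(x*x+y*y); x,y=xd/s,yd/s
    return np.stack([x*d,y*d,d],-1)@Rm.T+o
E
python3 - <<'E'
from h import *
for n in("side","top"):
    print(env.camera_info(n))
    p,d=env.read_camera(n); np.savez(n+"0",p=p,d=d); cv2.imwrite(f"pics/{n}0.png",p[...,::-1])
print(env.get_obs())
E
```

```text
pics
{'camera_matrix': array([[470.64924394,   0.        , 309.69028567],
       [  0.        , 470.64924394, 236.8849018 ],
       [  0.        ,   0.        ,   1.        ]]), 'k1': -0.1252789342624257, 'origin': array([0.2603216 , 0.51474329, 0.5934273 ]), 'orientation': array([-127.20595122,    0.94795067, -167.21802385])}
{'camera_matrix': array([[501.88230259,   0.        , 315.88124782],
       [  0.        , 501.88230259, 240.24280752],
       [  0.        ,   0.        ,   1.        ]]), 'k1': -0.1309174888161775, 'origin': array([ 0.32214191, -0.14132495,  0.88674986]), 'orientation': array([-174.1108519 ,   -0.37188655,  -88.48193768])}
{'time_s': 0.1, 'qpos': array([-72.58923508,  18.43436444,  -4.01279655,  83.1659925 ,
         1.29442356,  78.54031069,  -3.2616171 ]), 'joint_velocities': array([ 0.05093734, -0.02964753,  0.06135139, -0.24908213,  0.03240243,
       -0.04581763,  0.04165828]), 'effort': array([ 5.72100055e-05, -4.92567229e+01, -4.05455818e-01, -3.13402247e+01,
       -6.39970810e-02,  3.93875130e-02,  7.37374671e-05]), 'tool_pos': array([0.18567038, 0.62244594, 0.23559238]), 'tool_rot': array([-1.79904516e+02,  5.63991194e-03,  1.63394464e+02]), 'force': array([0.10545765, 0.07669426, 0.37241755]), 'wrist_torque': array([ 0.01116608, -0.03995788,  0.01036212]), 'grasp_force': 0.0, 'grip_width': 0.08699325050105924}
```

View pics/top0.png

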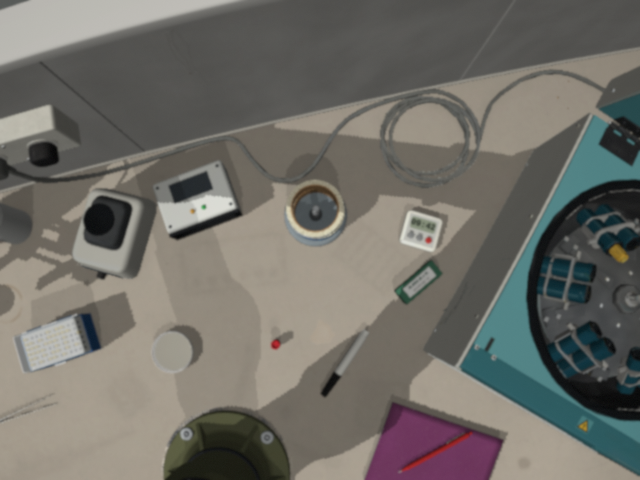

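View pics/side0.png

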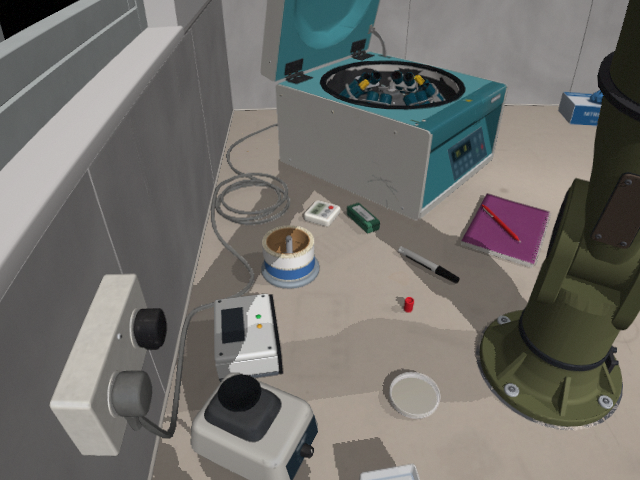

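The top view shows the reader at about (198,198), with its black bezel along (175,235)-(240,212). The roll and post are at (316,213), the timer at (422,229) and the slide box at (417,281). Next I measure these from the depth.

```bash
python3 - <<'E'
from h import *
from scipy.optimize import least_squares
C={}
for n in("top","side"):
    f=np.load(n+"0.npz"); P=cloud(n,f["d"]); C[n]=P; p=f["p"].astype(int)
    if n=="top":
        for uv in[(316,213),(198,198),(422,229),(417,281),(290,212)]: print(uv,P[uv[1],uv[0]].round(4))
        c0=P[213,316,:2]; r0=P[198,198,:2]
    X=P.reshape(-1,3); ok=(f["d"]>0).ravel(); 
    tab=X[ok&(abs(X[:,2])<.008)&(np.hypot(*(X[:,:2]-c0).T)<.25)]; print(n,"table z",np.median(tab[:,2]))
    rr=np.hypot(*(X[:,:2]-c0).T)
    ring=X[ok&(abs(X[:,2]-.07)<.005)&(rr<.07)&(rr>.02)]
    # fit annulus mid radius .04275
    s=least_squares(lambda q:np.hypot(ring[:,0]-q[0],ring[:,1]-q[1])-.04275,c0,loss='soft_l1',f_scale=.003)
    res=np.hypot(*(ring[:,:2]-s.x).T)
    print(n,"ring",len(ring),s.x.round(4),np.median(ring[:,2]).round(4),np.percentile(res,[2,50,98]).round(4))
    post=X[ok&(abs(X[:,2]-.078)<.004)&(rr<.015)]; print("post",len(post),post.mean(0).round(4) if len(post) else 0)
    m=ok&(abs(X[:,2]-.062)<.005)&(np.hypot(*(X[:,:2]-r0).T)<.1)
    box=X[m]; r=cv2.minAreaRect((box[:,:2]*1000).astype(np.float32)); print(n,"reader",len(box),np.median(box[:,2]).round(4),r,cv2.boxPoints(r).round(1).tolist())
    for nm,uv,h in(("timer",(422,229),.02),("slide",(417,281),.024)):
        q=C["top"][uv[1],uv[0],:2]; b=X[ok&(abs(X[:,2]-h)<.006)&(np.hypot(*(X[:,:2]-q).T)<.06)]
        if len(b): print(nm,len(b),cv2.minAreaRect((b[:,:2]*1000).astype(np.float32)))
p=np.load("top0.npz")["p"][140:260,130:370]
cv2.imwrite("pics/topcrop.png",cv2.resize(p,(800,400),interpolation=cv2.INTER_CUBIC)[...,::-1])
p=np.load("side0.npz")["p"][210:390,190:350]
cv2.imwrite("pics/sidecrop.png",cv2.resize(p,(533,600),interpolation=cv2.INTER_CUBIC)[...,::-1])
E
```

```text
(316, 213) [ 0.4528 -0.1434  0.062 ]
(198, 198) [0.4732 0.0552 0.0621]
(422, 229) [ 0.4368 -0.3305  0.0178]
(417, 281) [ 0.3452 -0.3205  0.0262]
(290, 212) [ 0.4517 -0.1007  0.0721]
top table z 0.0009395091234354336
top ring 990 [ 0.4594 -0.1401] 0.0708 [0.038  0.043  0.0476]
post 39 [ 0.458  -0.1417  0.0782]
top reader 4015 0.0629 ((468.2838439941406, 75.90785217285156), (96.97769927978516, 155.95254516601562), 22.695484161376953) [[393.5, 129.10000610351562], [453.6000061035156, -14.699999809265137], [543.0999755859375, 22.700000762939453], [482.8999938964844, 166.60000610351562]]
timer 1269 ((425.56744384765625, -326.189208984375), (65.47047424316406, 81.7371826171875), 74.87017822265625)
slide 872 ((359.22705078125, -318.72589111328125), (61.68169403076172, 95.50692749023438), 41.79864501953125)
side table z -0.000882030991749716
side ring 637 [ 0.4588 -0.1375] 0.0691 [0.0369 0.043  0.0493]
post 20 [ 0.4576 -0.1398  0.0766]
side reader 3596 0.061 ((468.534423828125, 75.3062973022461), (94.11953735351562, 150.8684539794922), 21.66973304748535) [[396.8999938964844, 128.0], [452.70001220703125, -12.199999809265137], [540.0999755859375, 22.600000381469727], [484.3999938964844, 162.8000030517578]]
timer 468 ((424.3786315917969, -323.54461669921875), (66.68544006347656, 82.27778625488281), 74.85505676269531)
slide 373 ((342.7979431152344, -322.23358154296875), (34.14516067504883, 85.01290893554688), 40.44198989868164)
```

View pics/topcrop.png

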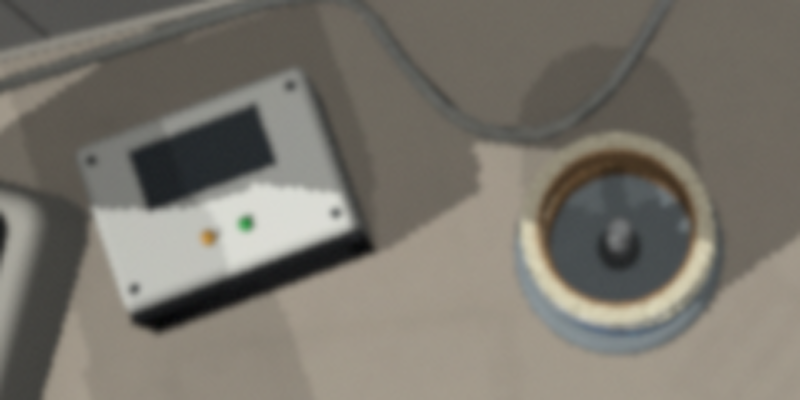

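The enlarged crop shows the reader lid corners at about (80,152), (300,68), (355,232) and (133,312). The black bezel front runs from about (155,332) to (372,250), and the roll ring is centred at (618,235). Next is a cleaner fit of the reader.

```bash
python3 - <<'E'
from h import *
from scipy.optimize import minimize
K={}
for n in("top","side"):
    f=np.load(n+"0.npz"); P=cloud(n,f["d"]); z=P[...,2]; zo=.0009 if n=="top" else -.0009
    m=((abs(z-zo-.062)<.004)&(np.hypot(P[...,0]-.473,P[...,1]-.055)<.085)&(f["d"]>0)).astype(np.uint8)
    m=cv2.morphologyEx(m,cv2.MORPH_OPEN,np.ones((5,5),np.uint8))
    k,l,s,_=cv2.connectedComponentsWithStats(m); i=1+np.argmax(s[1:,4])
    # add dark bezel pixels too
    b=P[l==i][:,:2]; r=cv2.minAreaRect((b*1000).astype(np.float32)); print(n,s[i,4],r)
    # best-yaw box: minimise IoU-like via soft percentiles
    best=[]
    for a in np.radians(np.arange(5,35,.5)):
        c,s_=np.cos(a),np.sin(a); x=b@[c,s_]; y=b@[-s_,c]
        qx=np.percentile(x,[1,99]); qy=np.percentile(y,[1,99])
        best.append(((qx[1]-qx[0])*(qy[1]-qy[0]),np.degrees(a),qx,qy))
    A=min(best,key=lambda t:t[0]); print(A, "size",np.ptp(A[2]),np.ptp(A[3]))
    c,s_=np.cos(np.radians(A[1])),np.sin(np.radians(A[1])); x,y=A[2].mean(),A[3].mean()
    print("lid centre",c*x-s_*y,s_*x+c*y)
# crop-picked corners of top view (crop px -> world at z)
Kt,k1,o,Rm=camT("top")
def ray(u,v,h):
    xd=(u-Kt[0,2])/Kt[0,0]; yd=(v-Kt[1,2])/Kt[1,1]; x,y=xd,yd
    for _ in range(10): s=1+k1*(x*x+y*y); x,y=xd/s,yd/s
    w=Rm@[x,y,1]; return (o+w*(h-o[2])/w[2])[:2]
pts={}
for nm,(a,b),h in[("BL",(80,152),.062),("BR",(300,68),.062),("FR",(358,232),.062),("FL",(133,314),.062),("bzFL_floor",(155,332),0),("bzFR_floor",(373,250),0),("ring",(618,235),.07)]:
    print(nm,ray(130+(a+.5)/3.333-.5,140+(b+.5)/3.333-.5,h).round(4))
E
```

```text
top 3635 ((477.01361083984375, 63.05549621582031), (90.45329284667969, 125.70906066894531), 22.907272338867188)
(np.float64(0.010374425031738318), np.float64(21.5), array([0.42327212, 0.5094153 ]), array([-0.17659376, -0.05616142])) size 0.08614317697247215 0.12043234759095967
lid centre 0.47654691244243835 0.06263578908477048
side 3513 ((475.7185974121094, 65.30779266357422), (88.49188232421875, 127.12604522705078), 22.03923988342285)
(np.float64(0.010346830786255333), np.float64(22.5), array([0.4214491, 0.5079608]), array([-0.18065484, -0.06105448])) size 0.08651170113564033 0.11960036215254513
lid centre 0.4755804655297027 0.06617974098764726
BL [0.4935 0.1328]
BR [0.5392 0.0219]
FR [ 0.4557 -0.0117]
FL [0.4114 0.1002]
bzFL_floor [0.4087 0.1057]
bzFR_floor [ 0.4561 -0.0105]
ring [ 0.4563 -0.1417]
```

View pics/sidecrop.png

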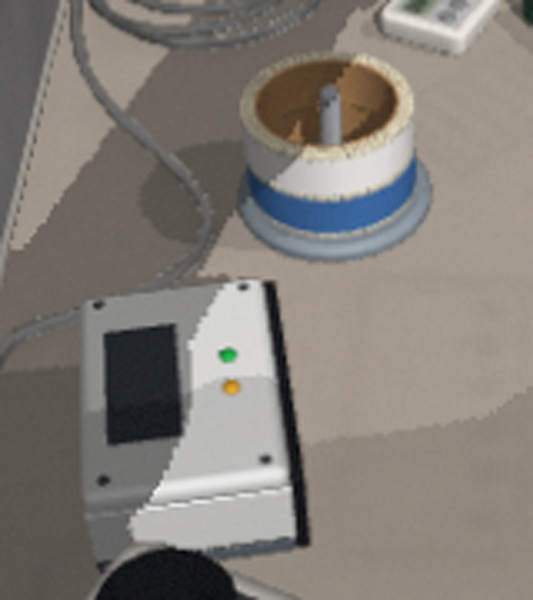

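Request:
jog_arm(
  motion=[
    [[-1, -1, 0, 0, 0, 0, 0], [-1, -1, 0, 0, 0, 0, 0], [-1, -1, 0, 0, 0, 0, 0], [-1, -1, 0, 0, 0, 0, 0]],
  ],
)

```text
time_s: 0.5
tool_pos: [0.2581, 0.4929, 0.2365]
tool_rot: [-179.9, 0.2, 162.9]
force: [0.8, 1.3, -0.1]
grip_width: 0.087
grasp_force: 0.0
```

Request:
jog_arm(
  motion=[
    [[-1, -1, 0, 0, 0, 0, 0], [-1, -1, 0, 0, 0, 0, 0], [-1, -1, 0, 0, 0, 0, 0], [-1, -1, 0, 0, 0, 0, 0]],
  ],
)

```text
time_s: 0.9
tool_pos: [0.324, 0.369, 0.2366]
tool_rot: [-179.9, 0.1, 162.9]
force: [0.0, -1.0, 0.4]
grip_width: 0.0869
grasp_force: 0.0
```

Request:
jog_arm(
  motion=[
    [[-0.8, -1, 0.4, 0, 0, 0.117, 0], [-0.8, -1, 0.4, 0, 0, 0.117, 0], [-0.8, -1, 0.4, 0, 0, 0.117, 0], [-0.8, -1, 0.4, 0, 0, 0.117, 0]],
  ],
)

```text
time_s: 1.3
tool_pos: [0.3692, 0.2513, 0.195]
tool_rot: [-179.8, 0.0, 141.9]
force: [-0.2, -0.1, 0.7]
grip_width: 0.087
grasp_force: 0.0
```

```bash
python3 - <<'E'
from h import *
o=env.get_obs(); print({k:np.round(o[k],4) for k in("time_s","qpos","tool_pos","tool_rot","force")})
E
```

```text
{'time_s': np.float64(1.3), 'qpos': array([-50.0714,  -5.2996,  11.7424, 113.9952,   1.2003,  71.3733,
        13.1373]), 'tool_pos': array([0.3692, 0.2513, 0.195 ]), 'tool_rot': array([-1.798154e+02,  1.770000e-02,  1.419019e+02]), 'force': array([-0.237 , -0.1225,  0.65  ])}
```

Request:
jog_arm(
  motion=[
    [[-0.94, -0.79, 0, 0, 0, 0.164, 0], [-0.94, -0.79, 0, 0, 0, 0.164, 0], [-0.94, -0.79, 0, 0, 0, 0.164, 0], [-0.94, -0.79, 0, 0, 0, 0.164, 0]],
  ],
)

```text
time_s: 1.7
tool_pos: [0.3954, 0.1336, 0.197]
tool_rot: [180.0, -0.0, 112.3]
force: [-0.5, 1.3, 0.4]
grip_width: 0.087
grasp_force: 0.0
```

Request:
jog_arm(
  motion=[
    [[-0.92, -0.28, 0, 0, 0, 0, 0], [-0.92, -0.28, 0, 0, 0, 0, 0], [-0.92, -0.28, 0.7, 0, 0, 0, 0], [-0.92, -0.28, 0.7, 0, 0, 0, 0], [-0.92, -0.28, 0.7, 0, 0, 0, 0]],
  ],
)

```text
time_s: 2.2
tool_pos: [0.4024, 0.0404, 0.1242]
tool_rot: [-179.7, -0.0, 112.9]
force: [-0.3, -0.1, -0.2]
grip_width: 0.0869
grasp_force: 0.0
```

```bash
python3 - <<'E'
from h import *
o=env.get_obs(); print({k:np.round(o[k],4) for k in("time_s","qpos","tool_pos","tool_rot","force")})
P=cloud("top",np.load("top0.npz")["d"])
for u,v in((115,230),(100,220),(135,225),(140,200)): print(P[v,u].round(3))
E
```

```text
{'time_s': np.float64(2.2), 'qpos': array([-36.8126,  -8.0581,  25.7283, 124.3479,   3.9503,  63.2862,
         9.793 ]), 'tool_pos': array([0.4024, 0.0404, 0.1242]), 'tool_rot': array([-1.796879e+02, -2.370000e-02,  1.128960e+02]), 'force': array([-0.2904, -0.0705, -0.2387])}
[0.413 0.186 0.084]
[0.427 0.207 0.098]
[0.424 0.159 0.065]
[0.468 0.155 0.062]
```

Request:
jog_arm(
  motion=[
    [[-0.94, -0.3, 0, 0, 0, 0, 0.72], [-0.94, -0.3, 0, 0, 0, 0, 0.72], [-0.94, -0.3, 0, 0, 0, 0, 0.72], [-0.94, -0.3, 0, 0, 0, 0, 0.72]],
  ],
  grip_force=25,
)

```text
time_s: 2.6
tool_pos: [0.4146, -0.0582, 0.128]
tool_rot: [179.9, 0.0, 112.8]
force: [-0.0, 0.2, 0.4]
grip_width: 0.0627
grasp_force: 0.0
```

Request:
jog_arm(
  motion=[
    [[-0.94, -0.3, 0, 0, 0, 0, 0.72], [-0.94, -0.3, 0, 0, 0, 0, 0.72], [-0.94, -0.3, 0, 0, 0, 0, 0.72], [-0.94, -0.3, 0, 0, 0, 0, 0.72], [-0.94, -0.3, 0, 0, 0, 0, 0.72]],
  ],
)

```text
time_s: 3.1
tool_pos: [0.4227, -0.1545, 0.1268]
tool_rot: [180.0, -0.0, 113.0]
force: [0.7, -0.3, 0.0]
grip_width: 0.0271
grasp_force: 0.0
```

```bash
python3 - <<'E'
from h import *
o=env.get_obs(); print({k:np.round(o[k],4) for k in("time_s","qpos","tool_pos","tool_rot","force","grip_width")})
for n in("side","top"):
    p,d=env.read_camera(n); np.savez(n+"1",p=p,d=d)
p=np.load("side1.npz")["p"][130:310,200:400]; q=np.load("top1.npz")["p"][150:270,230:390]
a=cv2.resize(p,(400,360),interpolation=cv2.INTER_CUBIC); b=cv2.resize(q,(400,300),interpolation=cv2.INTER_CUBIC)
cv2.imwrite("pics/pre.png",np.hstack([a,np.vstack([b,np.zeros((60,400,3),np.uint8)])])[...,::-1])
E
```

```text
{'time_s': np.float64(3.1), 'qpos': array([-26.4382,  -2.9442,  42.6988, 119.4242,   2.1962,  62.7632,
        38.2367]), 'tool_pos': array([ 0.4227, -0.1545,  0.1268]), 'tool_rot': array([ 1.799769e+02, -3.730000e-02,  1.130196e+02]), 'force': array([ 0.7187, -0.2942,  0.0431]), 'grip_width': np.float64(0.0271)}
```

View pics/pre.png

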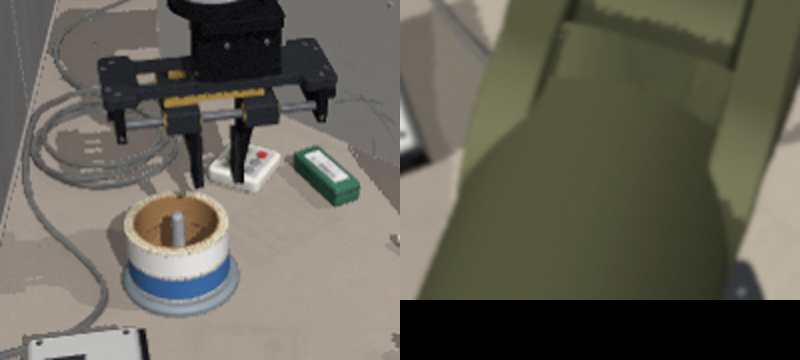

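The side crop shows the fingertips at (197,185) and (240,180), straddling the near-right wall of the ring at (228,235). The overhead view is hidden by the arm. I'll correct about 5 mm along y and go down, watching the force.

Request:
jog_arm(
  motion=[
    [[0, -0.05, 0.2, 0, 0, 0, 0.72], [0, -0.05, 0.35, 0, 0, 0, 0.72], [0, -0.05, 0.45, 0, 0, 0, 0.72], [0, -0.05, 0.45, 0, 0, 0, 0.72]],
  ],
)

```text
time_s: 3.6
tool_pos: [0.4165, -0.1576, 0.0804]
tool_rot: [-179.9, -0.1, 112.9]
force: [0.2, -0.2, 1.1]
grip_width: 0.0243
grasp_force: 0.0
```

Request:
jog_arm(
  motion=[
    [[0, 0, 0.1, 0, 0, 0, 0.72], [0, 0, 0.2, 0, 0, 0, 0.72], [0, 0, 0.24, 0, 0, 0, 0.72], [0, 0, 0.24, 0, 0, 0, 0.72]],
  ],
)

```text
time_s: 4.0
tool_pos: [0.4168, -0.1587, 0.0568]
tool_rot: [-179.9, -0.0, 112.8]
force: [0.3, 0.0, 0.1]
grip_width: 0.0242
grasp_force: 0.0
```

Request:
jog_arm(
  motion=[
    [[0.02, 0.025, 0, 0, 0, 0, 0.8], [0.02, 0.025, 0, 0, 0, 0, 0.9], [0.02, 0.025, 0, 0, 0, 0, 1], [0.02, 0.025, 0, 0, 0, 0, 1], [0.02, 0.025, 0, 0, 0, 0, 1]],
  ],
  grip_force=30,
)

```text
time_s: 4.5
tool_pos: [0.4193, -0.1559, 0.0579]
tool_rot: [179.9, 0.0, 112.8]
force: [-0.0, 0.8, 2.5]
grip_width: 0.0097
grasp_force: 30.6
```

Request:
jog_arm(
  motion=[
    [[0, 0, 0, 0, 0, 0, 1], [0, 0, 0, 0, 0, 0, 1], [0, 0, -0.05, 0, 0, 0, 1], [0, 0, -0.1, 0, 0, 0, 1], [0, 0, -0.1, 0, 0, 0, 1]],
  ],
)

```text
time_s: 5.0
tool_pos: [0.4192, -0.1561, 0.0681]
tool_rot: [179.9, 0.0, 112.8]
force: [-0.1, -0.4, -1.1]
grip_width: 0.0098
grasp_force: 30.5
```

Request:
jog_arm(
  motion=[
    [[0, 0, -0.2, 0, 0, 0, 1], [0, 0, -0.4, 0, 0, 0, 1], [0, 0, -0.6, 0, 0, 0, 1], [0, 0, -0.6, 0, 0, 0, 1], [0, 0, -0.6, 0, 0, 0, 1]],
  ],
)

```text
time_s: 5.5
tool_pos: [0.4188, -0.1557, 0.1273]
tool_rot: [180.0, -0.0, 112.8]
force: [-0.7, 0.1, -1.1]
grip_width: 0.0099
grasp_force: 30.5
```

```bash
python3 - <<'E'
from h import *
o=env.get_obs(); print({k:np.round(o[k],4) for k in("time_s","tool_pos","tool_rot","force","wrist_torque","grasp_force")})
p,d=env.read_camera("side"); np.savez("side2",p=p,d=d)
cv2.imwrite("pics/lift.png",cv2.resize(p[130:310,200:400],(600,540),interpolation=cv2.INTER_CUBIC)[...,::-1])
E
```

```text
{'time_s': np.float64(5.5), 'tool_pos': array([ 0.4188, -0.1557,  0.1273]), 'tool_rot': array([ 1.799647e+02, -1.860000e-02,  1.128266e+02]), 'force': array([-0.6929,  0.0735, -1.1448]), 'wrist_torque': array([-0.0824,  0.1123, -0.0121]), 'grasp_force': np.float64(30.5393)}
```

View pics/lift.png

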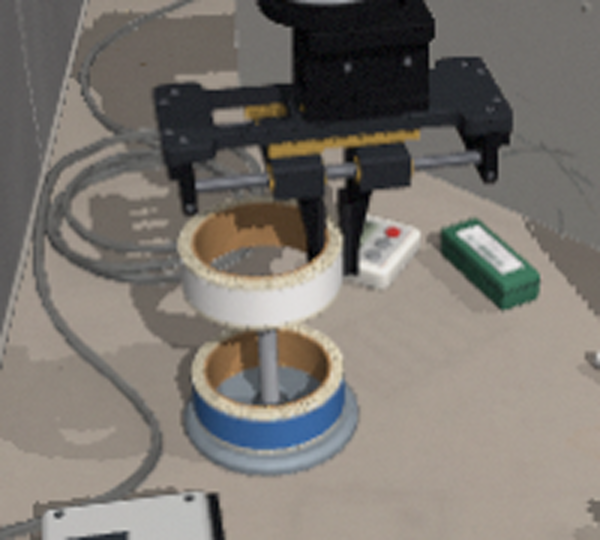

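The white roll is in the gripper at (262,265) in the crop, level and clear of the post, and the blue roll has stayed on the foot. Next I measure the held roll's pose from depth.

```bash
cat > ring.py <<'E'
from h import *
from scipy.optimize import least_squares
def ring(f,g,ztop,a):
    P=cloud("side",f["d"]); X=P[f["d"]>0]
    rr=np.hypot(*(X[:,:2]-g).T); 
    c=f["p"][f["d"]>0].astype(int)
    m=(abs(X[:,2]-ztop)<.006)&(rr<.06)&(rr>.03)&(c.min(1)>90)
    B=X[m]; A=np.c_[B[:,:2]-g,np.ones(len(B))]
    for _ in range(5):
        k=np.linalg.lstsq(A,B[:,2],rcond=None)[0]; e=abs(A@k-B[:,2]); B,A=B[e<.0025],A[e<.0025]
    s=least_squares(lambda q:np.hypot(B[:,0]-q[0],B[:,1]-q[1])-.04275,g,loss='soft_l1',f_scale=.002)
    return len(B),s.x,k,B
E
python3 - <<'E'
from ring import *
f=np.load("side2.npz"); u=np.array([np.cos(np.radians(22.8)),np.sin(np.radians(22.8))])
t=np.array([.4188,-.1557]); n,c,k,B=ring(f,t+.04275*u,.138,0)
print(n,c,k,"rel tcp along/across",(c-t)@u,(c-t)@[-u[1],u[0]])
print("tilt deg",np.degrees(np.arctan(np.hypot(*k[:2]))))
E
```

```text
385 [ 0.45786062 -0.13651395] [ 0.00413898 -0.01141593  0.13852808] rel tcp along/across 0.04344343940107885 0.002550314697537224
tilt deg 0.6957137726356879
```

Request:
jog_arm(
  motion=[
    [[0.3, -0.2, 0, 0, 0, 0, 1], [0.6, -0.2, 0, 0, 0, 0, 1], [0.9, -0.2, 0.1, 0, 0, 0, 1], [0.9, -0.2, 0.2, 0, 0, 0, 1], [0.9, -0.2, 0.25, 0, 0, 0, 1]],
  ],
)

```text
time_s: 6.05
tool_pos: [0.3643, -0.0805, 0.1009]
tool_rot: [-179.9, -0.0, 112.9]
force: [-0.3, -0.1, -0.2]
grip_width: 0.0096
grasp_force: 30.2
```

Request:
jog_arm(
  motion=[
    [[0.3, 0.0, 0.2, 0, 0, 0, 1], [0.6, 0.0, 0.35, 0, 0, 0, 1], [0.9, 0.05, 0.45, 0, 0, 0, 1], [0.9, 0.05, 0.45, 0, 0, 0, 1], [0.9, 0.05, 0.45, 0, 0, 0, 1]],
  ],
)

```text
time_s: 6.55
tool_pos: [0.3354, 0.0034, 0.0571]
tool_rot: [-179.9, 0.0, 112.8]
force: [0.4, -1.1, -1.7]
grip_width: 0.0096
grasp_force: 30.2
```

```bash
python3 - <<'E'
from ring import *
o=env.get_obs(); print({k:np.round(o[k],4) for k in("time_s","qpos","tool_pos","tool_rot","force","wrist_torque","grasp_force")})
for n in("side","top"):
    p,d=env.read_camera(n); np.savez(n+"3",p=p,d=d)
f=np.load("side3.npz"); t=o["tool_pos"]; 
a=np.radians(o["tool_rot"][2]-90); u=np.array([np.cos(a),np.sin(a)]); v=np.array([-u[1],u[0]])
n,c,k,B=ring(f,t[:2]+.04275*u,t[2]+.0121,0)
print(n,c,k,"rel tcp",(c-t[:2])@u,(c-t[:2])@v)
a=np.radians(22.3); u=np.array([np.cos(a),np.sin(a)]); v=np.array([-u[1],u[0]])
print("tcp along/across",t[:2]@u,t[:2]@v,"roll",c@u,c@v)
s=np.load("side3.npz")["p"]; q=np.load("top3.npz")["p"][150:300,130:330]
a=cv2.resize(s[200:390,180:370],(400,400),interpolation=cv2.INTER_CUBIC); b=cv2.resize(q,(400,300),interpolation=cv2.INTER_CUBIC)
cv2.imwrite("pics/premouth.png",np.hstack([a,np.vstack([b,np.zeros((100,400,3),np.uint8)])])[...,::-1])
E
```

```text
{'time_s': np.float64(6.55), 'qpos': array([-33.0483, -12.8336,  25.9514, 136.5554,   6.8642,  55.2722,
        11.2365]), 'tool_pos': array([0.3354, 0.0034, 0.0571]), 'tool_rot': array([-1.799288e+02,  4.190000e-02,  1.128281e+02]), 'force': array([ 0.4437, -1.1021, -1.6819]), 'wrist_torque': array([-0.1286,  0.0441,  0.0336]), 'grasp_force': np.float64(30.1676)}
568 [0.37438846 0.02273887] [-0.00130129 -0.00980074  0.06818792] rel tcp 0.043386740416952035 0.0026655824246462783
tcp along/across 0.3116559193846668 -0.12409115401073315 roll 0.3550162476680013 -0.12102578211942386
```

View pics/premouth.png

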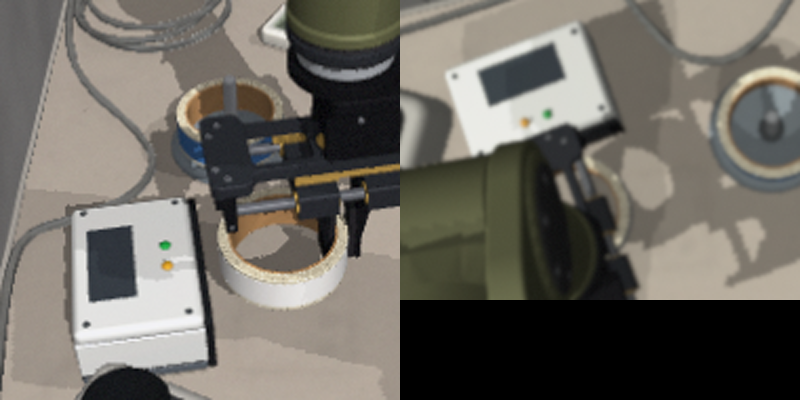

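The crop shows the roll held just in front of the bezel: ring centre at (283,250), bezel edge from (197,205) to (212,362). I'll refit the reader in this same side view for a relative alignment.

```bash
python3 - <<'E'
from h import *
from scipy.optimize import least_squares
for n,zz in(("side3",-.0009),("side0",-.0009),("top0",.0009)):
    f=np.load(n+".npz"); P=cloud(n[:-1],f["d"]); z=P[...,2]
    m=((abs(z-zz-.062)<.004)&(np.hypot(P[...,0]-.475,P[...,1]-.064)<.082)&(f["d"]>0)).astype(np.uint8)
    m=cv2.morphologyEx(m,cv2.MORPH_OPEN,np.ones((5,5),np.uint8))
    k,l,s,_=cv2.connectedComponentsWithStats(m); i=1+np.argmax(s[1:,4]); M=l==i
    B=P[M]; A=np.c_[B[:,:2]-[.475,.064],np.ones(len(B))]; k=np.linalg.lstsq(A,B[:,2],rcond=None)[0]
    cs,_=cv2.findContours(M.astype(np.uint8),cv2.RETR_EXTERNAL,cv2.CHAIN_APPROX_NONE)
    c=max(cs,key=len)[:,0]; E=P[c[:,1],c[:,0],:2]; 
    def res(q,full=False):
        a=q[2]; d=E-q[:2]; x=d@[np.cos(a),np.sin(a)]; y=d@[-np.sin(a),np.cos(a)]
        r=np.maximum(abs(x)-q[3],abs(y)-q[4]); return r
    b=least_squares(res,[.475,.064,np.radians(22.3),.045,.0625],loss='soft_l1',f_scale=.001).x
    a=np.radians(22.3);u=np.array([np.cos(a),np.sin(a)]); v=np.array([-u[1],u[0]])
    print(n,M.sum(),"plane",k.round(4),"c",b[:2].round(4),"yaw",np.degrees(b[2]).round(2),"half",b[3:].round(4),"along/across",b[:2]@u,b[:2]@v)
E
```

```text
side3 3484 plane [0.0032 0.0005 0.061 ] c [0.4759 0.0659] yaw 21.87 half [0.0432 0.06  ] along/across 0.4652989343704584 -0.11965564874055304
side0 3513 plane [0.0035 0.0006 0.061 ] c [0.4757 0.0659] yaw 22.12 half [0.0435 0.06  ] along/across 0.4651097966934968 -0.11956473279253227
top0 3635 plane [0.0048 0.0021 0.063 ] c [0.4767 0.0626] yaw 22.43 half [0.0429 0.0607] along/across 0.46478703493293655 -0.12294760435973678
```

Request:
jog_arm(
  motion=[
    [[0.02, 0, 0.12, 0, 0, 0, 1], [0.02, 0, 0.2, 0, 0, 0, 1], [0.02, 0, 0.22, 0, 0, 0, 1], [0.02, 0, 0.22, 0, 0, 0, 1], [0.02, 0, 0.22, 0, 0, 0, 1]],
  ],
)

```text
time_s: 7.15
tool_pos: [0.3349, 0.0058, 0.0358]
tool_rot: [180.0, 0.0, 112.8]
force: [0.1, -0.1, -0.4]
grip_width: 0.0102
grasp_force: 30.2
```

Request:
jog_arm(
  motion=[
    [[0, 0.06, 0, 0, 0, 0, 1], [0, 0.12, 0, 0, 0, 0, 1], [0, 0.16, 0, 0, 0, 0, 1], [0, 0.2, 0, 0, 0, 0, 1], [0, 0.2, 0, 0, 0, 0, 1]],
  ],
)

```text
time_s: 7.65
tool_pos: [0.3536, 0.014, 0.0357]
tool_rot: [180.0, 0.0, 112.8]
force: [0.4, -0.0, -0.4]
grip_width: 0.0103
grasp_force: 30.2
```

Request:
jog_arm(
  motion=[
    [[0, 0.03, 0, 0, 0, 0, 1], [0, 0.06, 0, 0, 0, 0, 1], [0, 0.09, 0, 0, 0, 0, 1], [0, 0.12, 0, 0, 0, 0, 1], [0, 0.12, 0, 0, 0, 0, 1]],
  ],
)

```text
time_s: 8.15
tool_pos: [0.3645, 0.0186, 0.0356]
tool_rot: [180.0, 0.0, 112.8]
force: [-0.2, 0.7, -1.9]
grip_width: 0.0098
grasp_force: 30.2
```

Request:
jog_arm(
  motion=[
    [[0, 0.02, 0, 0, 0, 0, 1], [0, 0.04, 0, 0, 0, 0, 1], [0, 0.06, 0, 0, 0, 0, 1], [0, 0.08, 0, 0, 0, 0, 1], [0, 0.08, 0, 0, 0, 0, 1]],
  ],
)

```text
time_s: 8.65
tool_pos: [0.3717, 0.0216, 0.0356]
tool_rot: [180.0, 0.0, 112.8]
force: [-0.0, 1.5, -1.2]
grip_width: 0.0096
grasp_force: 30.2
```

Request:
jog_arm(
  motion=[
    [[0, 0.02, 0, 0, 0, 0, 1], [0, 0.04, 0, 0, 0, 0, 1], [0, 0.06, 0, 0, 0, 0, 1], [0, 0.08, 0, 0, 0, 0, 1], [0, 0.08, 0, 0, 0, 0, 1]],
  ],
)

```text
time_s: 9.15
tool_pos: [0.3791, 0.0248, 0.0356]
tool_rot: [180.0, 0.0, 112.8]
force: [0.5, 0.4, -0.4]
grip_width: 0.0098
grasp_force: 30.2
```

Request:
jog_arm(
  motion=[
    [[0, 0.015, 0, 0, 0, 0, 1], [0, 0.03, 0, 0, 0, 0, 1], [0, 0.045, 0, 0, 0, 0, 1], [0, 0.06, 0, 0, 0, 0, 1], [0, 0.06, 0, 0, 0, 0, 1]],
  ],
)

```text
time_s: 9.65
tool_pos: [0.3845, 0.027, 0.0356]
tool_rot: [180.0, 0.0, 112.8]
force: [0.9, 0.1, -1.8]
grip_width: 0.0096
grasp_force: 30.2
```

Request:
jog_arm(
  motion=[
    [[0, 0.01, 0, 0, 0, 0, 1], [0, 0.02, 0, 0, 0, 0, 1], [0, 0.03, 0, 0, 0, 0, 1], [0, 0.04, 0, 0, 0, 0, 1], [0, 0.04, 0, 0, 0, 0, 1]],
  ],
)

```text
time_s: 10.15
tool_pos: [0.388, 0.0284, 0.0355]
tool_rot: [-180.0, 0.0, 112.8]
force: [-0.5, -0.0, -1.3]
grip_width: 0.0099
grasp_force: 30.2
```

Request:
jog_arm(
  motion=[
    [[0, 0.01, 0, 0, 0, 0, 1], [0, 0.02, 0, 0, 0, 0, 1], [0, 0.03, 0, 0, 0, 0, 1], [0, 0.03, 0, 0, 0, 0, 1]],
  ],
)

```text
time_s: 10.55
tool_pos: [0.3904, 0.0291, 0.0354]
tool_rot: [-179.9, 0.0, 112.8]
force: [-1.3, -3.8, -0.9]
grip_width: 0.0099
grasp_force: 30.2
```

Request:
jog_arm(
  motion=[
    [[0, 0.01, 0, 0, 0, 0, 1], [0, 0.02, 0, 0, 0, 0, 1], [0, 0.03, 0, 0, 0, 0, 1], [0, 0.03, 0, 0, 0, 0, 1]],
  ],
)

```text
time_s: 10.95
tool_pos: [0.3915, 0.0294, 0.0348]
tool_rot: [-179.7, 0.0, 112.8]
force: [-4.5, -7.0, 0.6]
grip_width: 0.0094
grasp_force: 30.3
```

Request:
jog_arm(
  motion=[
    [[-0.01, 0, 0, 0, 0, 0, 1], [-0.02, 0, 0, 0, 0, 0, 1], [-0.02, 0, 0, 0, 0, 0, 1], [-0.02, 0, 0, 0, 0, 0, 1]],
  ],
)

```text
time_s: 11.35
tool_pos: [0.3936, 0.0294, 0.0353]
tool_rot: [-179.9, -0.0, 112.8]
force: [-4.5, -0.2, -1.2]
grip_width: 0.0101
grasp_force: 30.3
```

Request:
jog_arm(
  motion=[
    [[0, 0.01, 0, 0, 0, 0, 1], [0, 0.02, 0, 0, 0, 0, 1], [0, 0.03, 0, 0, 0, 0, 1], [0, 0.03, 0, 0, 0, 0, 1]],
  ],
)

```text
time_s: 11.75
tool_pos: [0.3968, 0.0303, 0.0354]
tool_rot: [-180.0, -0.0, 112.8]
force: [-4.7, 0.1, -1.7]
grip_width: 0.0096
grasp_force: 30.4
```

Request:
jog_arm(
  motion=[
    [[0, 0.01, 0, 0, 0, 0, 1], [0, 0.02, 0, 0, 0, 0, 1], [0, 0.03, 0, 0, 0, 0, 1], [0, 0.03, 0, 0, 0, 0, 1]],
  ],
)

```text
time_s: 12.15
tool_pos: [0.3997, 0.0314, 0.0355]
tool_rot: [-180.0, -0.0, 112.8]
force: [-4.9, 0.4, -1.8]
grip_width: 0.0097
grasp_force: 30.5
```

Request:
jog_arm(
  motion=[
    [[0.005, 0.01, 0, 0, 0, 0, 1], [0.005, 0.02, 0, 0, 0, 0, 1], [0.005, 0.02, 0, 0, 0, 0, 1]],
  ],
)

```text
time_s: 12.45
tool_pos: [0.4013, 0.0324, 0.0355]
tool_rot: [-180.0, 0.0, 112.8]
force: [-4.6, -0.3, -1.7]
grip_width: 0.0098
grasp_force: 30.4
```

Request:
jog_arm(
  motion=[
    [[0, 0.01, 0, 0, 0, 0, 1], [0, 0.02, 0, 0, 0, 0, 1], [0, 0.02, 0, 0, 0, 0, 1]],
  ],
)

```text
time_s: 12.75
tool_pos: [0.4021, 0.0328, 0.0351]
tool_rot: [-179.8, -0.0, 112.8]
force: [-8.0, -1.3, -0.1]
grip_width: 0.0099
grasp_force: 30.4
```

Request:
jog_arm(
  motion=[
    [[0, 0.01, 0, 0, 0, 0, 1], [0, 0.01, 0, 0, 0, 0, 1], [0, 0.01, 0, 0, 0, 0, 1]],
  ],
)

```text
time_s: 13.05
tool_pos: [0.4021, 0.0329, 0.0349]
tool_rot: [-179.7, -0.0, 112.8]
force: [-8.0, -3.0, 1.6]
grip_width: 0.01
grasp_force: 30.4
```

The force rose from about 4.4 N to 8.5 N while the tool stalled, which fits the hard end of the stop. I'll check with the side camera.

```bash
python3 - <<'E'
from ring import *
o=env.get_obs(); t=o["tool_pos"]; print({k:np.round(o[k],4) for k in("time_s","tool_pos","tool_rot","force","wrist_torque","grasp_force")})
p,d=env.read_camera("side"); np.savez("side4",p=p,d=d); f=np.load("side4.npz")
a=np.radians(22.2); u=np.array([np.cos(a),np.sin(a)]); v=np.array([-u[1],u[0]])
P=cloud("side",d); 
n,c,k,B=ring(f,t[:2]+.0434*u+.0027*v,t[2]+.0115,0)
print(n,k,"roll-lid along/across",(c-[.4758,.0659])@u,(c-[.4758,.0659])@v,"rel tcp",(c-t[:2])@u,(c-t[:2])@v)
cv2.imwrite("pics/end.png",cv2.resize(p[210:360,190:350],(640,600),interpolation=cv2.INTER_CUBIC)[...,::-1])
E
```

```text
{'time_s': np.float64(13.05), 'tool_pos': array([0.4021, 0.0329, 0.0349]), 'tool_rot': array([-1.797351e+02, -3.960000e-02,  1.127928e+02]), 'force': array([-7.9576, -2.9524,  1.6079]), 'wrist_torque': array([-0.526 ,  1.9054,  0.1182]), 'grasp_force': np.float64(30.4154)}
208 [ 0.02702129 -0.00820626  0.0469716 ] roll-lid along/across -0.03873199216459973 0.0008004592220238029 rel tcp 0.041975822412849965 0.0034818292840519266
```

View pics/end.png

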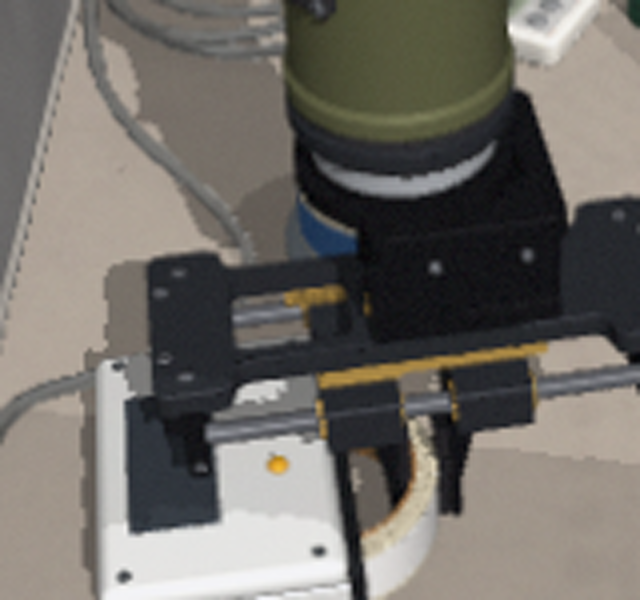

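The picture shows the roll in the slot, its rear rim at (425,470) standing out of the bezel edge at (350,480). The fingers are outside. I'll try one small firmer push to tell the hard end from a jam.

Request:
jog_arm(
  motion=[
    [[0, 0.01, 0, 0, 0, 0, 1], [0, 0.02, 0, 0, 0, 0, 1], [0, 0.02, 0, 0, 0, 0, 1], [0, 0.02, 0, 0, 0, 0, 1]],
  ],
)

```text
time_s: 13.5
tool_pos: [0.4022, 0.033, 0.0344]
tool_rot: [-179.5, -0.1, 112.8]
force: [-13.1, -3.3, 3.1]
grip_width: 0.0096
grasp_force: 30.5
```

Request:
jog_arm(
  motion=[
    [[0, -0.02, 0, 0, 0, 0, 1], [0, -0.02, 0, 0, 0, 0, 1], [0, -0.02, 0, 0, 0, 0, 1], [0, -0.02, 0, 0, 0, 0, 1]],
  ],
)

```text
time_s: 13.9
tool_pos: [0.4021, 0.0329, 0.0349]
tool_rot: [-179.7, -0.0, 112.8]
force: [-9.5, -1.9, 1.0]
grip_width: 0.0098
grasp_force: 30.4
```

```bash
python3 -c "
from cell import env
print(env.sign_off())"
```

```text
the job is handed in; nothing more can be done
None
```

The job is handed in: the gripper holds the white roll in the reader slot at 30 N grip, pressed against the stop with about 9 N. An extra 2 mm push moved it only about 0.1 mm, so I take the stop as fully back. The blue roll stayed on the post, the slide box and timer were not touched as far as I could see, and sign-off returned no verdict.

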